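# Lock the bayonet bench stop into its socket

## Task

Fit the brass bench stop with the two opposite lugs into the round iron socket on the bench: lower it to the floor of the well with its lugs through the open slot between the two lips, twist it clockwise (seen from above) about 80 degrees until the lugs come up against their stops under the lips, and let go. The stops with the four-lug cross foot and the round disc foot do not fit; leave those two where they stand.

Things in the scene. Friction and masses are not known exactly. Their poses are not given: they have to be found in the camera images.
- stop_mid (a point): Brass two-lug bench stop, loose, upright, 0.45 kg, 72 mm tall; point: its centre, 36 mm up. On top a bar 56 mm long (x), 16 mm thick (y), from 34 to 72 mm up: grip it across y, pads centred 20 mm above this point. Below it a round shank, 32 mm diameter; foot: two opposite lugs in line with the bar, 76 mm tip to tip along x, 20 mm wide, 8 mm thick. z up; half a turn makes no difference.
- socket: Round iron socket, fixed, 112 mm diameter, 30 mm high, feet at +x and -x. Origin: centre of its underside; z up. Well 100 mm wide, floor 8 mm up. Steel lips (23-30 mm up) at +y and -y leave a slot 52 mm wide along x: lugs enter along x (within 20 deg), then turn freely clockwise under the lips to stops at about 80 deg; the other way is blocked. Seated, the stop's centre is 44 mm above the origin.
- cross_stop_mid (a point): Bystander to leave alone: brass bench stop with the same height, bar and shank, but a foot of four lugs in a cross, 76 mm both ways. Point: its centre, 36 mm up.
- disc_stop_mid (a point): Bystander to leave alone: brass bench stop with the same height, bar and shank, but a round disc foot, 76 mm diameter. Point: its centre, 36 mm up.
There are look-alikes about, which are no part of the job. Of the things shaped like the part that bears stop_mid, the brass one is meant. Of the things that look like the socket, take the one that is farthest from the robot's base at the start.

How it is judged:
By the outcome, as a careful person would: the job done as asked, in the order asked, and still so for the second after the job is handed in, with the robot touching nothing.
It also fails if it takes over 38 s, if anything falls off the work surface, if the arm or the gripper's body presses on something with over 40 N, if the wrist force passes 120 N, or if a joint passes its speed limit or range.

## Robot

A 6-joint arm with a two-finger parallel gripper is mounted at the origin on the work surface. World frame = base frame: x ahead of the robot, y to its left, z up, the work surface at z = 0. Lengths are in mm, angles in rad, forces in N, time in s.
With the tool pointing down it reaches from about 250 to 775 mm from the base axis. Payload 4 kg.
Tool frame: the origin (TCP) lies at the very end of the fingers, on their centre line; the grasp point (between the pads) lies 19 mm behind it; z points along the fingers, y is the line along which they close (so a half turn about z gives the same grasp; the last joint's range is limited). The gripper opens to 94 mm and grips with 3 to 60 N. Pads are 16 mm wide; open, the fingers measure 119 mm over their backs; the gripper's body (75 mm by 177 mm) begins 78 mm behind the grasp point.
Start: joints at [-1.415, 0.087, 1.371, -0, 1.684, -0.103], TCP at [140.753, -531.704, 205.506] pointing down, gripper open.
Joint ranges: [-3.1, 3.1], [-0.76, 2.03], [0.27, 2.55], [-1.08, 4.22], [0.17, 2.65], [-2.57, 2.57]. Speed limits (rad/s): [2.79, 2.79, 3.14, 3.14, 3.14, 3.14].

## Interface

Orientations are given as a 3x3 rotation matrix whose columns are the frame's x, y, z axes.
In Python, from plant import r, optics, workorder gives the robot as it stands.
- The arm moves only by the tool drive_tool, never from a script. Its argument "motion" is a list of rows, each a list of 3 entries, a list of its own where there are three numbers: the shift along the world's x, y, z in cm, then the turn about the world's z in degrees, then the opening, from -1 (shut) to 1 (fully open), so that 0 is half open. A call has exactly 5 rows; each row is the pose to reach, as a shift and turn from the pose commanded when the call began; what a row does not reach only later rows make up. A row lasts 1/10 s, in which the tool goes at most 50 mm and 8.59 degrees, less where a joint would pass 70% of its speed; a pose out of reach is approached as far as the arm can. A call with a gripper value outside its range is refused whole. The fingers move at their own pace and stop on an object; "grip_force" is the grip in N (left out, the last holds). Time passes only in rows, so rows that repeat a pose let the fingers close, or fill a call up. It gives the time, the measured TCP pose, the force, the opening and the grip force at its end, in the units of the state.
- r.get_obs(): the state, without advancing time (a new reading comes with each control period).
- optics.read_camera(name): name is "side" or "top" or "wrist"; returns (picture, depth): 480x640x3 uint8, red, green, blue; 480x640 float32, mm along the optical axis (not along the pixel's ray), 0 where there is no reading.
- optics.camera_params(name): a dict with "fovy" (degrees; the focal length in pixels is half the picture's height over the tangent of half this angle, whatever the lens; pixels are square), "cx", "cy" (the principal point, pixels), "rvec" (rotation vector, rad) and "tvec" (3), from world to camera coordinates, as OpenCV has them; the wrist camera has in their place "hand_eye" (4x4, takes a point from camera to tool coordinates, whose origin is the TCP and whose axes are the flange's). Camera axes: x right, y down, z forward; pixel columns grow to the right and rows downward; lengths in mm; the calibration is good to about 2 mm. A picture is of the moment at which its call begins: read the wrist's pose just before it. camera_params takes no time and is no camera call.
- workorder.job_done(): hands the job in; it is judged then, once.
The state is a dict: "time_s": time; "joint_pos": joint angles; "dq": joint speeds; "tau": joint torques, N m; "eef_pos": TCP position; "tcp_rot": TCP orientation; "contact_force": force on the tool from outside, world axes, zero at the start; "moment": the same for the moment, N m; "grip_width": opening from 0.0 (shut) to 1.0 (fully open); "grip_force": force on a finger pad.
Only numpy, scipy, OpenCV 4.12 (cv2) and the standard library are available. Lean on these libraries where they do the work, as an engineer would, in place of code of your own. Each camera call takes 0.05 s, during which the arm holds its last target. There are 200 camera calls.

## Working session

There is one attempt and no reset: what is moved stays moved. The work goes in short steps, Python scripts to look and compute and a tool call to move; the robot and the scene stay as the last step left them, time stands still between calls to the robot, and variables do not carry over. Pictures are saved under pics/ and viewed, at most 10 in all, crops included, and the job is handed in when it is done.

Besides the shell and the picture viewer there is one more tool, called after "Call:" as a command line: name --argument value ..., lists and objects as JSON in quotes. drive_tool: Moves the arm, as the interface text tells. Its arguments: {"type":"object","properties":{"motion":{"type":"array"},"grip_force":{"type":"number"}},"required":["motion"]}

```bash
ls; mkdir -p pics; cat > h.py <<'E'
import numpy as np, cv2
from plant import r, optics, workorder
def T(name,obs=None):
    p=optics.camera_params(name)
    f=240/np.tan(np.radians(p["fovy"])/2)
    if "hand_eye" in p:
        M=np.eye(4);M[:3,:3]=obs["tcp_rot"];M[:3,3]=obs["eef_pos"];C=M@np.array(p["hand_eye"])
    else:
        E=np.eye(4);E[:3,:3]=cv2.Rodrigues(np.array(p["rvec"],float))[0];E[:3,3]=np.ravel(p["tvec"]);C=np.linalg.inv(E)
    return f,p["cx"],p["cy"],C
def cloud(name,depth,obs=None):
    f,cx,cy,C=T(name,obs);v,u=np.mgrid[:480,:640]
    P=np.stack([(u-cx)/f*depth,(v-cy)/f*depth,depth],-1)
    return P@C[:3,:3].T+C[:3,3]
def snap(name):
    o=r.get_obs();im,d=optics.read_camera(name);np.savez(f"{name}.npz",im=im,P=cloud(name,d,o),d=d)
    return im,d,o
E
python3 - <<'E'
from h import *
for n in("top","side"):
    im,d,o=snap(n);cv2.imwrite(f"pics/{n}1.png",im[...,::-1])
    print(n,{k:v for k,v in optics.camera_params(n).items()})
print(o)
E
```

```text
pics
top {'fovy': 42.61256416955645, 'cx': 315.02131542802385, 'cy': 245.42109618756623, 'rvec': array([ 2.1525188 , -2.161911  ,  0.10486871]), 'tvec': array([  -9.6512119 ,  467.29995031, 1013.64316544])}
side {'fovy': 48.19500820877212, 'cx': 311.02063016262605, 'cy': 241.85295171304804, 'rvec': array([ 0.22528048, -2.71622515,  1.41207825]), 'tvec': array([466.01333155,  86.2287249 , 939.5043208 ])}
{'time_s': 0.05, 'joint_pos': array([-1.41510869e+00,  8.79281479e-02,  1.37214774e+00,  5.47071818e-06,
        1.68358286e+00, -1.03063448e-01]), 'dq': array([ 0.0004574 ,  0.00075249, -0.00126866, -0.00152853,  0.00143713,
        0.00103074]), 'tau': array([ 3.42265565e-03, -3.41540730e+01, -3.03597128e+01,  7.20119686e-02,
        3.04829318e-02, -9.58551800e-05]), 'eef_pos': array([ 140.6682895 , -531.18346264,  204.37286581]), 'tcp_rot': array([[ 9.66710174e-01,  2.55873682e-01, -3.14997971e-04],
       [ 2.55873783e-01, -9.66708042e-01,  2.04195266e-03],
       [ 2.17970873e-04, -2.05457613e-03, -9.99997866e-01]]), 'contact_force': array([-0.75345164,  0.47926384, -0.05575335]), 'moment': array([-0.01554056, -0.00754012,  0.01987966]), 'grip_force': 0.0, 'grip_width': 0.9983079321489663}
```

View pics/top1.png

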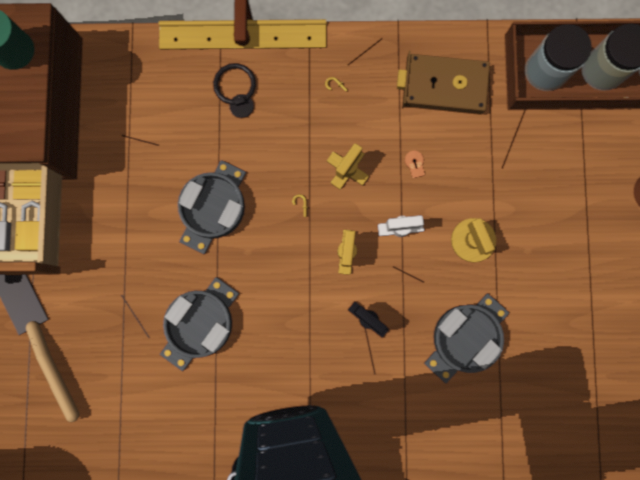

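View pics/side1.png

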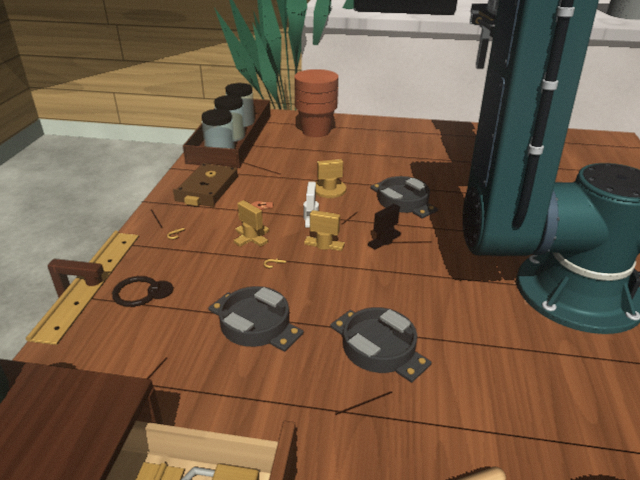

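Candidates for the stop: brass two-lug (347,252), white (402,226), black (369,319), brass cross (349,166) and brass disc (474,240). I choose the one at (347,252). Sockets are at (211,205), (198,323) and (469,338), and the farthest looks like (211,205). Next I measure both and take a close crop.

```bash
cat > m.py <<'E'
from h import *
import sys
z=np.load("top.npz");P=z["P"];im=z["im"].astype(int)
for c in((211,205),(198,323),(469,338)):
    v,u=np.mgrid[:480,:640];m=(np.hypot(u-c[0],v-c[1])<52)
    Q=P[m];I=im[m]
    lip=(Q[:,2]>22)&(Q[:,2]<38)&(I.min(1)>100);w=Q[(Q[:,2]>15)&(Q[:,2]<40)]
    L=Q[lip][:,:2].astype(np.float32)
    _,lab,ce=cv2.kmeans(L,2,None,(3,50,.01),5,cv2.KMEANS_PP_CENTERS)
    d=ce[0]-ce[1]
    h,_=cv2.minEnclosingCircle(w[:,:2].astype(np.float32)),0
    print("socket",c,"lipmid",ce.mean(0),"sep",np.hypot(*d),"lipdir deg",np.degrees(np.arctan2(d[1],d[0])),"rim",h,"liph",np.median(Q[lip][:,2]),"dist",np.hypot(*ce.mean(0)),len(L))
for n,c in(("mid",(347,252)),("cross",(349,166)),("disc",(474,240)),("white",(402,226)),("blk",(369,319))):
    m=(np.hypot(u-c[0],v-c[1])<32);Q=P[m]
    b=Q[(Q[:,2]>62)&(Q[:,2]<82)];print(n,cv2.minAreaRect(b[:,:2].astype(np.float32)),b.mean(0),np.median(b[:,2]),len(b))
    w=b[:,:2]-b[:,:2].mean(0);e=np.linalg.svd(w,full_matrices=0)[2][0];print("  bar deg",np.degrees(np.arctan2(e[1],e[0])))
a=cv2.resize(z["im"][140:290,290:510],None,fx=3.6,fy=3.6,interpolation=2);cv2.imwrite("pics/crop1.png",a[...,::-1])
print("table z",np.median(P[270:290,300:330,2]))
E
python3 m.py
```

```text
socket (211, 205) lipmid [538.70184 166.91287] sep 78.03667 lipdir deg 63.612778 rim ((539.0977172851562, 165.99044799804688), 56.497840881347656) liph 29.634148744599315 dist 563.9677 761
socket (198, 323) lipmid [336.9524  186.49057] sep 78.14978 lipdir deg -125.48788 rim ((337.1335754394531, 186.06570434570312), 56.53252410888672) liph 29.9567285072892 dist 385.1177 843
socket (469, 338) lipmid [ 312.10153 -266.284  ] sep 76.55377 lipdir deg 47.390034 rim ((316.5010681152344, -271.5665283203125), 62.650909423828125) liph 29.887316723514118 dist 410.26154 834
mid ((458.2974853515625, -66.08958435058594), (16.000595092773438, 55.91791534423828), 82.77143859863281) [457.90274088 -65.98887578  71.38298669] 71.54377042215594 343
  bar deg 172.55249192453633
cross ((604.9429931640625, -69.06513214111328), (16.542346954345703, 57.175880432128906), 55.83546829223633) [604.1583525  -68.96488445  71.12735939] 71.43727719616402 348
  bar deg 145.3150991601795
disc ((477.9499206542969, -283.79193115234375), (55.974308013916016, 17.378976821899414), 21.47077751159668) [ 477.37289396 -283.0840746    71.02500398] 71.3849065601081 381
  bar deg -158.34611510825297
white ((500.1817321777344, -159.1099090576172), (16.80970573425293, 55.96762466430664), 6.070586681365967) [ 499.44001756 -158.94016438   71.18537964] 71.47925642377959 362
  bar deg 95.56349770672294
blk ((343.03271484375, -101.39506530761719), (56.27354049682617, 16.044506072998047), 50.98234939575195) [ 343.03533458 -101.22526923   71.37177686] 71.3940936489372 359
  bar deg -128.80428578919688
table z -0.3741995927488233
```

View pics/crop1.png

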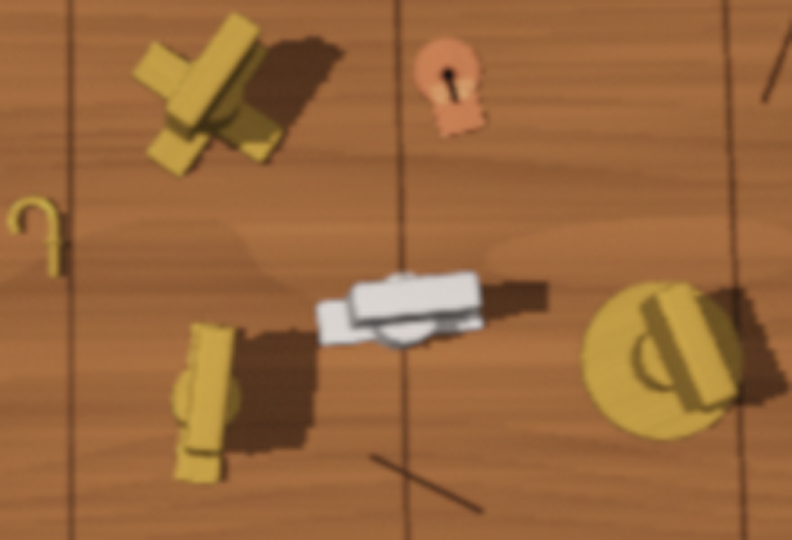

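The close crop shows the brass two-lug stop at lower left, top-picture pixel (347,252). Its foot is in line with the bar, and the cross and disc stops are clearly different. The target stop is at (458,-66) with its bar at -7.4°. The far socket is at (539,166.5) with its slot at -26.4°. Joint 6 range means I should take the grip with tool yaw near 172.6°, a turn of +158°.

Call:
drive_tool --motion '[[[1.6,2.3,0],8,1],[[3.2,4.6,0],16,1],[[4.8,6.9,0],24,1],[[6.4,9.2,0],32,1],[[8,11.6,0],40,1]]'

```text
time_s: 0.6
eef_pos: [221.1, -414.5, 204.9]
tcp_rot: [[0.572, 0.821, -0.0], [0.821, -0.572, 0.001], [0.001, -0.001, -1.0]]
contact_force: [0.5, -0.1, -0.8]
grip_width: 0.998
grip_force: 0.0
```

Call:
drive_tool --motion '[[[1.6,2.3,0],8,1],[[3.2,4.6,0],16,1],[[4.8,6.9,0],24,1],[[6.4,9.2,0],32,1],[[8,11.6,0],40,1]]'

```text
time_s: 1.1
eef_pos: [301.1, -298.5, 205.0]
tcp_rot: [[-0.09, 0.996, -0.0], [0.996, 0.09, 0.001], [0.001, -0.0, -1.0]]
contact_force: [0.3, -0.3, -0.2]
grip_width: 0.999
grip_force: 0.0
```

Call:
drive_tool --motion '[[[1.6,2.3,0],8,1],[[3.2,4.6,0],16,1],[[4.8,6.9,0],24,1],[[6.4,9.2,0],32,1],[[8,11.6,0],40,1]]'

```text
time_s: 1.6
eef_pos: [381.0, -182.6, 205.0]
tcp_rot: [[-0.709, 0.705, -0.001], [0.705, 0.709, 0.0], [0.001, -0.0, -1.0]]
contact_force: [0.3, -0.7, -0.5]
grip_width: 1.002
grip_force: 0.0
```

Call:
drive_tool --motion '[[[2,2.9,0],8,1],[[4,5.8,0],16,1],[[6,8.7,0],24,1],[[7.7,11.7,0],32,1],[[7.7,11.7,0],37.8,1]]'

```text
time_s: 2.1
eef_pos: [458.7, -63.4, 204.7]
tcp_rot: [[-0.993, 0.118, -0.001], [0.118, 0.993, 0.002], [0.001, 0.002, -1.0]]
contact_force: [-0.3, -0.3, 0.4]
grip_width: 0.999
grip_force: 0.0
```

```bash
cat > w.py <<'E'
from h import *
import sys
im,d,o=snap("wrist");P=np.load("wrist.npz")["P"]
cv2.imwrite(f"pics/{sys.argv[1]}.png",im[...,::-1])
print(o["time_s"],o["eef_pos"].round(2),"yaw",np.degrees(np.arctan2(o["tcp_rot"][1,0],o["tcp_rot"][0,0])),o["joint_pos"].round(3))
if sys.argv[2]=="stop":
    m=(P[...,2]>60)&(P[...,2]<82)&(d>0)&(np.hypot(P[...,0]-458,P[...,1]+66)<50)
    b=P[m][:,:2].astype(np.float32);print(cv2.minAreaRect(b),len(b),np.median(P[m][:,2]))
else:
    I=im.astype(int);m=(P[...,2]>22)&(P[...,2]<38)&(I.min(-1)>90)&(d>0)&(np.hypot(P[...,0]-539,P[...,1]-166)<60)
    L=P[m][:,:2].astype(np.float32);print(len(L))
    _,lab,ce=cv2.kmeans(L,2,None,(3,50,.01),5,cv2.KMEANS_PP_CENTERS);e=ce[0]-ce[1]
    print(ce.mean(0),np.hypot(*e),np.degrees(np.arctan2(e[1],e[0])),[cv2.minAreaRect(L[lab[:,0]==k]) for k in(0,1)])
E
python3 w.py wrist1 stop
```

```text
2.1 [458.73 -63.4  204.68] yaw 173.20403408218402 [-0.261 -0.107  1.565  0.002  1.685 -1.713]
((458.6529541015625, -63.9934196472168), (15.354872703552246, 55.36371994018555), 82.76606750488281) 929 71.70684570637394
```

View pics/wrist1.png

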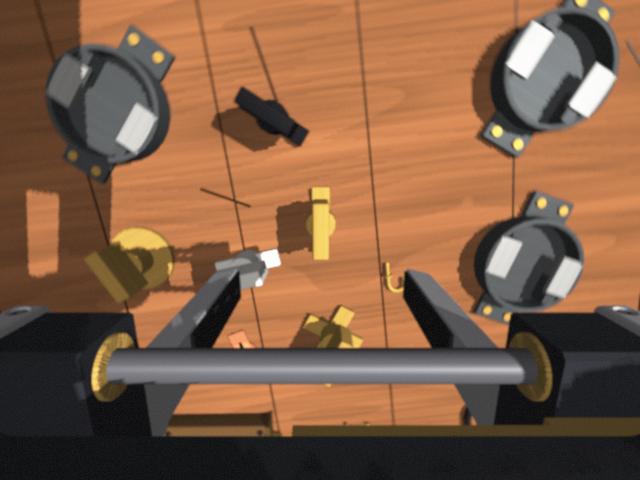

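The wrist view shows the brass stop at about (320,222), between the open fingers; its position agrees with the top camera to 2 mm. I descend and grip.

Call:
drive_tool --motion '[[[0,-0.1,-4],-0.4,1],[[0,-0.1,-8],-0.4,1],[[0,-0.1,-12],-0.4,1],[[0,-0.1,-15],-0.4,1],[[0,-0.1,-16.7],-0.4,1]]' --grip_force 40

```text
time_s: 2.65
eef_pos: [455.1, -67.5, 34.9]
tcp_rot: [[-0.99, 0.138, -0.006], [0.138, 0.99, 0.001], [0.006, 0.001, -1.0]]
contact_force: [-0.3, -0.5, 0.3]
grip_width: 1.003
grip_force: 0.0
```

Call:
drive_tool --motion '[[[0,0,0],0,1],[[0,0,0],0,-0.2],[[0,0,0],0,-0.5],[[0,0,0],0,-1],[[0,0,0],0,-1]]'

```text
time_s: 3.15
eef_pos: [458.6, -68.0, 39.7]
tcp_rot: [[-0.991, 0.135, 0.002], [0.135, 0.991, -0.001], [-0.002, -0.0, -1.0]]
contact_force: [-0.8, -0.6, 0.2]
grip_width: 0.695
grip_force: 0.0
```

Call:
drive_tool --motion '[[[0,0,0],0,-1],[[0,0,0],0,-1],[[0,0,0],0,-1],[[0,0,0],0,-1],[[0,0,0],0,-1]]'

```text
time_s: 3.65
eef_pos: [457.7, -67.7, 38.4]
tcp_rot: [[-0.991, 0.135, -0.0], [0.135, 0.991, 0.0], [0.0, 0.0, -1.0]]
contact_force: [0.6, 0.8, 0.8]
grip_width: 0.269
grip_force: 0.0
```

Call:
drive_tool --motion '[[[0.05,0.2,0],0.5,-1],[[0.05,0.2,0],0.5,-1],[[0.05,0.2,0],0.5,-1],[[0.05,0.2,0],0.5,-1],[[0.05,0.2,0],0.5,-1]]'

```text
time_s: 4.15
eef_pos: [458.3, -65.5, 38.5]
tcp_rot: [[-0.992, 0.126, 0.0], [0.126, 0.992, 0.001], [0.0, 0.001, -1.0]]
contact_force: [-0.3, 2.6, 0.5]
grip_width: 0.166
grip_force: 40.0
```

Call:
drive_tool --motion '[[[0,0,0],0,-1],[[0,0,1],0,-1],[[0,0,3],0,-1],[[0,0,6],0,-1],[[0,0,8],0,-1]]'

```text
time_s: 4.65
eef_pos: [458.1, -66.5, 119.9]
tcp_rot: [[-0.992, 0.127, 0.0], [0.127, 0.992, -0.002], [-0.0, -0.002, -1.0]]
contact_force: [0.3, 1.4, -3.9]
grip_width: 0.167
grip_force: 40.0
```

Call:
drive_tool --motion '[[[0.6,1.8,0],-2,-1],[[2,5.6,0],-6,-1],[[3.4,10,0],-10,-1],[[5,14.4,0],-15,-1],[[6.3,18.2,0],-19.1,-1]]'

```text
time_s: 5.15
eef_pos: [521.3, 117.5, 118.0]
tcp_rot: [[-0.894, 0.447, -0.001], [0.447, 0.894, -0.001], [0.0, -0.002, -1.0]]
contact_force: [0.7, -0.8, -4.9]
grip_width: 0.169
grip_force: 40.0
```

Call:
drive_tool --motion '[[[1,3,0],0,-1],[[1.6,4.6,0],0,-1],[[1.76,5,0],0,-1],[[1.76,5,0],0,-1],[[1.76,5,0],0,-1]]'

```text
time_s: 5.65
eef_pos: [538.5, 164.7, 118.3]
tcp_rot: [[-0.895, 0.446, -0.001], [0.446, 0.895, -0.001], [0.0, -0.002, -1.0]]
contact_force: [0.5, 0.7, -5.2]
grip_width: 0.165
grip_force: 40.0
```

Call:
drive_tool --motion '[[[0,0,0],0,-1],[[0,0,0],0,-1],[[0,0,0],0,-1],[[0,0,0],0,-1],[[0,0,0],0,-1]]'

```text
time_s: 6.15
eef_pos: [538.8, 166.1, 118.6]
tcp_rot: [[-0.896, 0.444, 0.0], [0.444, 0.896, 0.0], [-0.0, 0.0, -1.0]]
contact_force: [-0.6, 0.3, -5.6]
grip_width: 0.162
grip_force: 40.0
```

```bash
python3 w.py wrist2 sock; python3 - <<'E'
from h import *
im,d,o=snap("top");P=np.load("top.npz")["P"]
m=(P[...,2]>140)&(P[...,2]<165)&(np.hypot(P[...,0]-539,P[...,1]-166)<60)
a=cv2.resize(im[130:280,120:320],None,fx=4,fy=4);b=np.load("wrist.npz")["im"]
cv2.imwrite("pics/both.png",np.hstack([cv2.resize(a,(400,300)),cv2.resize(b,(400,300))])[...,::-1])
E
```

```text
6.15 [538.84 166.13 118.59] yaw 153.6140387546762 [ 0.198  0.15   1.474  0.     1.517 -0.912]
4646
[532.7353  172.92886] 74.00498 -123.11719 [((510.1290588378906, 147.82015991210938), (39.35289001464844, 100.33424377441406), 38.719364166259766), ((546.71044921875, 205.45028686523438), (35.72239303588867, 102.43948364257812), 78.73043823242188)]
```

View pics/both.png

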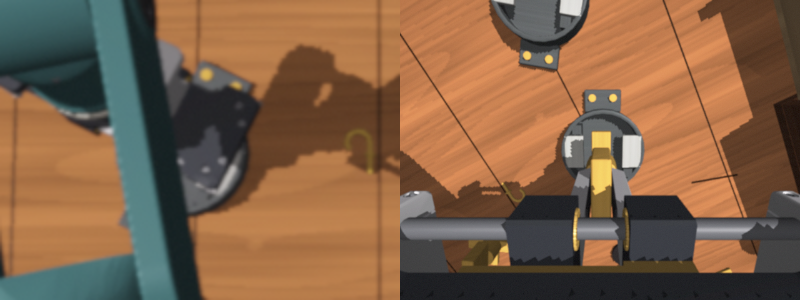

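The crops show the held stop above the socket, its lugs lined up with the slot between the two lips. The fit clearances are over 10 mm, so I lower it.

Call:
drive_tool --motion '[[[0,0,-1],0,-1],[[0,0,-2],0,-1],[[0,0,-3],0,-1],[[0,0,-4],0,-1],[[0,0,-4.5],0,-1]]'

```text
time_s: 6.75
eef_pos: [537.8, 166.1, 71.4]
tcp_rot: [[-0.896, 0.444, -0.003], [0.444, 0.896, -0.001], [0.002, -0.002, -1.0]]
contact_force: [-0.1, -0.1, -4.6]
grip_width: 0.165
grip_force: 40.0
```

Call:
drive_tool --motion '[[[0,0,-0.6],0,-1],[[0,0,-1.2],0,-1],[[0,0,-1.8],0,-1],[[0,0,-2.3],0,-1],[[0,0,-2.5],0,-1]]'

```text
time_s: 7.25
eef_pos: [538.5, 166.2, 47.8]
tcp_rot: [[-0.896, 0.444, -0.001], [0.444, 0.896, -0.0], [0.001, -0.001, -1.0]]
contact_force: [0.5, -0.5, -4.5]
grip_width: 0.167
grip_force: 40.0
```

Call:
drive_tool --motion '[[[0,0,0],0,-1],[[0,0,-0.1],0,-1],[[0,0,-0.2],0,-1],[[0,0,-0.2],0,-1],[[0,0,-0.2],0,-1]]'

```text
time_s: 7.75
eef_pos: [538.9, 166.3, 46.7]
tcp_rot: [[-0.896, 0.444, 0.0], [0.444, 0.896, 0.0], [-0.0, 0.0, -1.0]]
contact_force: [-0.1, 0.1, -4.6]
grip_width: 0.168
grip_force: 40.0
```

Call:
drive_tool --motion '[[[0,0,-0.03],0,-1],[[0,0,-0.06],0,-1],[[0,0,-0.1],0,-1],[[0,0,-0.1],0,-1],[[0,0,-0.1],0,-1]]'

```text
time_s: 8.25
eef_pos: [539.0, 166.3, 46.5]
tcp_rot: [[-0.896, 0.444, 0.001], [0.444, 0.896, 0.0], [-0.001, 0.0, -1.0]]
contact_force: [-2.6, 0.1, 3.4]
grip_width: 0.166
grip_force: 40.0
```

It is on the floor of the well. Now I twist clockwise.

Call:
drive_tool --motion '[[[0,0,0],-6,-1],[[0,0,0],-13,-1],[[0,0,0],-20,-1],[[0,0,0],-27,-1],[[0,0,0],-34,-1]]'

```text
time_s: 8.75
eef_pos: [539.6, 165.8, 46.5]
tcp_rot: [[-0.49, 0.872, 0.002], [0.872, 0.49, -0.001], [-0.002, 0.001, -1.0]]
contact_force: [-2.1, -2.0, 2.4]
grip_width: 0.168
grip_force: 40.0
```

Call:
drive_tool --motion '[[[0,0,0],-7,-1],[[0,0,0],-14,-1],[[0,0,0],-21,-1],[[0,0,0],-28,-1],[[0,0,0],-34,-1]]'

```text
time_s: 9.25
eef_pos: [540.3, 166.1, 46.5]
tcp_rot: [[0.081, 0.997, 0.004], [0.997, -0.081, -0.0], [0.0, 0.004, -1.0]]
contact_force: [0.7, -1.1, 2.1]
grip_width: 0.166
grip_force: 40.0
```

Call:
drive_tool --motion '[[[0,0,0],-2,-1],[[0,0,0],-4,-1],[[0,0,0],-6,-1],[[0,0,0],-8,-1],[[0,0,0],-9,-1]]'

```text
time_s: 9.75
eef_pos: [539.9, 166.5, 46.5]
tcp_rot: [[0.232, 0.973, 0.003], [0.973, -0.232, 0.0], [0.001, 0.002, -1.0]]
contact_force: [-0.4, 0.2, 2.7]
grip_width: 0.166
grip_force: 40.0
```

```bash
cat > s.py <<'E'
from h import *
o=r.get_obs();print(o["time_s"],o["eef_pos"].round(1),np.degrees(np.arctan2(o["tcp_rot"][1,0],o["tcp_rot"][0,0])).round(2),o["contact_force"].round(1),o["moment"].round(2),o["joint_pos"].round(2))
E
python3 s.py
```

```text
9.75 [539.9 166.5  46.5] 76.6 [-0.4  0.2  2.7] [-0.12  0.22  0.19] [ 0.2   0.2   1.56 -0.    1.37  0.43]
```

Turned 77° and still free. I continue slowly until the stops push back.

Call:
drive_tool --motion '[[[0,0,0],-0.8,-1],[[0,0,0],-1.6,-1],[[0,0,0],-2.4,-1],[[0,0,0],-3.2,-1],[[0,0,0],-4,-1]]'

```text
time_s: 10.25
eef_pos: [538.7, 167.4, 46.5]
tcp_rot: [[0.298, 0.955, 0.0], [0.954, -0.298, 0.002], [0.002, -0.0, -1.0]]
contact_force: [-2.9, 1.2, 6.4]
grip_width: 0.169
grip_force: 40.2
```

```bash
python3 s.py
```

```text
10.25 [538.7 167.4  46.5] 72.65 [-2.9  1.2  6.4] [0.27 0.6  0.53] [0.2  0.2  1.56 0.   1.38 0.5 ]
```

Call:
drive_tool --motion '[[[0,0,0],-1,-1],[[0,0,0],-2,-1],[[0,0,0],-3,-1],[[0,0,0],-3,-1],[[0,0,0],-3,-1]]'

```text
time_s: 10.75
eef_pos: [538.6, 167.3, 46.5]
tcp_rot: [[0.346, 0.938, 0.0], [0.938, -0.346, 0.001], [0.001, -0.0, -1.0]]
contact_force: [-3.1, 1.7, 5.8]
grip_width: 0.173
grip_force: 41.3
```

```bash
python3 s.py
```

```text
10.75 [538.6 167.3  46.5] 69.77 [-3.1  1.7  5.8] [0.23 0.62 0.88] [0.2  0.2  1.56 0.   1.38 0.55]
```

The moment is rising and the bar has started to yaw in the pads, so the lugs are on their stops. I let go and lift.

Call:
drive_tool --motion '[[[0,0,0],0,-0.5],[[0,0,0],0,-0.2],[[0,0,0],0,0],[[0,0,0],0,0],[[0,0,0],0,0]]'

```text
time_s: 11.25
eef_pos: [538.8, 166.1, 45.1]
tcp_rot: [[0.348, 0.937, -0.0], [0.937, -0.348, -0.0], [-0.0, -0.0, -1.0]]
contact_force: [-0.3, 0.5, 0.2]
grip_width: 0.497
grip_force: 0.0
```

Call:
drive_tool --motion '[[[0,0,1],0,0],[[0,0,3],0,0],[[0,0,6],0,0],[[0,0,10],0,0],[[0,0,13],0,0]]'

```text
time_s: 11.75
eef_pos: [539.5, 166.4, 178.9]
tcp_rot: [[0.348, 0.937, 0.003], [0.937, -0.348, 0.001], [0.002, 0.003, -1.0]]
contact_force: [0.5, -0.3, 0.0]
grip_width: 0.499
grip_force: 0.0
```

Call:
drive_tool --motion '[[[-4,-4,2],0,0],[[-8,-8,4],0,0],[[-11,-11,4],0,0],[[-13,-13,4],0,0],[[-13,-13,4],0,0]]'

```text
time_s: 12.25
eef_pos: [407.0, 34.1, 217.5]
tcp_rot: [[0.352, 0.936, 0.003], [0.936, -0.352, -0.001], [-0.0, 0.004, -1.0]]
contact_force: [0.7, 1.1, -0.2]
grip_width: 0.499
grip_force: 0.0
```

Call:
drive_tool --motion '[[[-3,-4,0],0,0],[[-6,-8,0],0,0],[[-8,-12,0],0,0],[[-8,-14,0],0,0],[[-8,-14,0],0,0]]'

```text
time_s: 12.75
eef_pos: [329.1, -105.3, 216.1]
tcp_rot: [[0.352, 0.936, 0.001], [0.936, -0.352, -0.001], [-0.0, 0.001, -1.0]]
contact_force: [0.3, -0.8, 0.3]
grip_width: 0.499
grip_force: 0.0
```

```bash
python3 - <<'E'
from h import *
im,d,o=snap("top");P=np.load("top.npz")["P"];print(o["time_s"],o["eef_pos"])
m=(P[...,2]>70)&(P[...,2]<95)&(np.hypot(P[...,0]-539,P[...,1]-166)<45)
b=P[m];print(cv2.minAreaRect(b[:,:2].astype(np.float32)),np.median(b[:,2]),len(b))
a=cv2.resize(im[130:280,120:280],None,fx=3,fy=3)
s,_,_=snap("side");s=cv2.resize(s[270:370,190:320],(585,450))
cv2.imwrite("pics/end.png",cv2.resize(np.hstack([a,s]),(800,340))[...,::-1])
E
```

```text
12.75 [ 329.07895533 -105.32643892  216.06763102]
((538.0552978515625, 164.6916961669922), (56.71410369873047, 16.72011947631836), 74.78646087646484) 79.5243243207475 357
```

View pics/end.png

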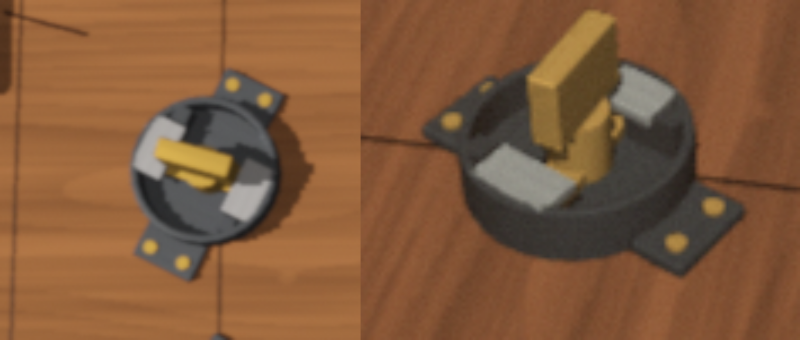

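The final view shows the stop upright in the far socket with its lugs under both lips. Its top is at 79.5 mm, so it is seated. The bar is at 74.8°, about 79° from the slot, and the tool had turned 5° past it, so the lugs are against their stops.

```bash
python3 -c "
from plant import workorder;print(workorder.job_done())"
```

```text
the job is handed in; nothing more can be done
None
```

The brass two-lug stop is seated on the floor of the farthest socket, turned about 79° clockwise against its stops and released; I left the cross and disc stops where they stood and handed the job in at about 13 s, with no verdict returned.

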